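# Release an axle pin from its push-push holder

## Robot

A 6-joint arm with a two-finger parallel gripper is mounted at the origin on the work surface. World frame = base frame: x ahead of the robot, y to its left, z up, the work surface at z = 0. Lengths are in mm, angles in rad, forces in N, time in s.
With the tool pointing down it reaches from about 300 to 775 mm from the base axis. Payload 14.6 kg.
Tool frame: the origin (TCP) lies at the very end of the fingers, on their centre line; the grasp point (between the pads) lies manip.grip_depth behind it (manip.grip_depth is the distance from the TCP to the grasp point, in mm); x points along the fingers, z is the direction in which the jaws open and shut, and the axes are right-handed (so a half turn about x gives the same grasp; the last joint's range is limited). The gripper opens to 94 mm and grips with 3 to 60 N. Pads are 16 mm wide; open, the fingers measure 119 mm over their backs; the gripper's body (75 mm by 177 mm) begins 78 mm behind the grasp point.
Start: joints at [1.132, 0.3, 1.521, -0, 1.321, -0.067], TCP at [199.808, 512.412, 205.446] pointing down, gripper open.
Joint ranges: [-3.03, 3.03], [-0.79, 2.21], [0.23, 2.52], [-1.04, 4.18], [0, 3.07], [-2.55, 2.55]. Speed limits (rad/s): [2.22, 2.22, 2.57, 3.14, 3.14, 3.14].

## Interface

Orientations are given as [roll, pitch, yaw] about the fixed x, y, z axes, in that order (R = Rz(yaw) Ry(pitch) Rx(roll)).
In Python, from cell import manip gives the robot as it stands.
- The arm moves only by the tool step_arm, never from a script. Its argument "commands" is one flat list of numbers, 7 for each row, row after row: the shift along the tool's x, y, z in m, then the turn, a rotation vector about the tool's x, y, z in degrees, then the finger opening in m, from 0 to 0.094. A call has 1 to 5 rows; each row shifts and turns the commanded pose from where the row before left it, along the tool's axes as they then stand; what a row does not reach is not made up. A row lasts 1/8 s, in which the tool goes at most 62.5 mm and 10.7 degrees, less where a joint would pass 70% of its speed; a pose out of reach is approached as far as the arm can. A call with a gripper value outside its range is refused whole. The fingers move at their own pace and stop on an object; "squeeze" is the grip in N (left out, the last holds). Time passes only in rows, so rows that do not move let the fingers close. It gives the time, the measured TCP pose, the force and the opening at its end, in the units of the state.
- manip.read_state(): the state, without advancing time (a new reading comes with each control period).
- manip.camera(name): name is "scene" or "side" or "wrist"; returns the picture (400x640x3 uint8, red, green, blue); there is no depth.
- manip.camera_model(name): a dict with "intrinsics" (3x3 intrinsics, pixels), "origin" and "orientation" of the camera in the world; the wrist camera has in their place "tool_from_camera" (4x4, takes a point from camera to tool coordinates, whose origin is the TCP and whose axes are the tool frame's). Camera axes: x right, y up, looking along -z (the intrinsics and any distortion apply to the point x, -y, -z); pixel columns grow to the right and rows downward; lengths in mm; the calibration is good to about 2 mm. A picture is of the moment at which its call begins: read the wrist's pose just before it. camera_model takes no time and is no camera call.
- manip.sign_off(): hands the job in, once; it reports no verdict.
Trained networks look in the newest picture that a camera, given by its name, has taken for a name from the list of things; names that differ only in an ending like _2 or _b are one class to them, and where a whole thing is asked for, a point or a joint stands for the part that bears it (a point fixed in the world has none). Each returns a list of dicts, best first, with "score" (0 to 1); they miss things now and then, are a little off and sometimes report something else, mostly with a low value. They report only what shows in the picture. A call takes as long as a camera call. They do not tell look-alikes from the thing itself.
- manip.find_in(thing, camera): "centre" ([row, column] in pixels, amid what is visible of it).
- manip.outline_of(thing, camera): "pixels" (400x640 bool, what is visible of it) and "centre" ([row, column] in pixels, amid what is visible of it).
The state is a dict: "clock": time; "joints": joint angles; "qd": joint speeds; "effort": joint torques, N m; "eef_pos": TCP position; "eef_rot": TCP orientation; "wrist_force": force on the tool from outside, world axes, zero at the start; "moment": the same for the moment, N m; "finger_gap": finger opening in mm.
Only numpy, scipy, OpenCV 4.12 (cv2) and the standard library are available. Lean on these libraries where they do the work, as an engineer would, in place of code of your own. Each camera call takes 0.05 s, during which the arm holds its last target. There are 200 camera calls.

## Task

The wheel is ready to go back on: free the wide-headed axle pin from its push-push holder by pressing it deeper until the latch trips and letting it spring up. Then draw it out and stand it foot down in the open steel pot, letting go of it there. Leave the narrow-headed pin latched in its own holder.

Things in the scene. Friction and masses are not known exactly. Their poses are not given: they have to be found in the camera images.
- wide_pin_center (a point): Centre of the loose upright steel pin with the WIDE head: 70 mm long, 150 g, z from foot to head. Head: flat disc 34 mm wide, 12 mm thick; its top is 35 mm, mid-height 29 mm, underside 23 mm above this point; shaft 16 mm thick, foot 35 mm below this point. Latched at the start, this point 57 mm above the holder's underside. Sprung up it stands loose in the bore, 18 mm higher.
- slim_pin_center (a point): Centre of the other upright steel pin, with the NARROW head (20 mm wide, 12 mm thick). Otherwise the same pin with the same heights, latched in a like holder of its own. To be left alone.
- wide_holder: Fixed holder of the wide pin: block 70 x 70 x 70 mm, grey below, dark steel above, 18 mm upright bore. Origin: centre of underside. Latched, the pin cannot be pulled. Press it home, 9 mm down to its stop (it trips after 5 to 7 mm; needs 4 to 12 N); when the press is taken away it springs up to 18 mm above latched height; its foot clears the bore 30 mm above that.
- pot: Open round steel pot fixed to the cart top: 44 mm outside and 38 mm inside diameter, 45 mm high, inner floor 5 mm above the cart top. Origin at the centre of its underside; z up. A pin stood in it leans against the rim, its head above the rim.
There are look-alikes about, which are no part of the job. What is shaped like the part that bears wide_pin_center but purple or turquoise is not meant. Leave any yellow look-alike of the pot alone.

How it is judged (in metres and radians):
On the way, in this order (a step that is already met when the one before it is completed fails the run):
1. the wide-headed pin is pressed at least 4 mm deeper into its holder (z of wide_pin_center in the frame of wide_holder below 0.053 m).
2. the latch has tripped and the pin stands at least 12 mm higher than when latched, still in its bore (z of wide_pin_center in the frame of wide_holder above 0.069 m and horizontal distance between wide_pin_center and wide_holder below 0.012 m), for 0.1 s.
At the end, for the whole second after the job is handed in: The wide-headed pin stands at rest in the pot, foot on the pot's floor and head up (its centre within 24 mm of the pot's axis and 25 to 48 mm above the cart top, leaning less than about 49 degrees); the narrow-headed pin is within 4 mm of where it was (horizontal distance between wide_pin_center and pot below 0.024 m and z of wide_pin_center in the frame of pot between 0.025 and 0.048 m and angle between wide_pin_center's own z axis and vertical below 0.85 rad and linear speed of wide_pin below 0.02 m/s and distance of slim_pin_center from where it was at the start of the episode below 0.004 m); the robot touches nothing.
It fails at once if the narrow-headed pin is pressed, tripped or pulled (moved more than 4 mm) (distance of slim_pin_center from where it was at the start of the episode above 0.004 m).
It also fails if it takes over 48 s, if anything falls off the work surface, if the arm or the gripper's body presses on something with over 40 N, if the wrist force passes 120 N, or if a joint passes its speed limit or range.

## Working session

There is one attempt and no reset: what is moved stays moved. The work goes in short steps, Python scripts to look and compute and a tool call to move; the robot and the scene stay as the last step left them, time stands still between calls to the robot, and variables do not carry over. Pictures are saved under pics/ and viewed, about 8 in all and at most 12, crops included, and the job is handed in when it is done.

Besides the shell and the picture viewer there is one more tool, called after ">>>" as name(argument=value, ...), one argument or row to a line, values as JSON. step_arm: Moves the arm, as the interface text tells. Its arguments: {"type":"object","properties":{"commands":{"type":"array"},"squeeze":{"type":"number"}},"required":["commands"]}

```bash
mkdir -p pics
cat > h.py <<'E'
import numpy as np, cv2
from cell import manip
from scipy.spatial.transform import Rotation as R
def cam(n):
    m=manip.camera_model(n)
    K=np.array(m['intrinsics'])
    if 'origin' in m:
        o=np.array(m['origin'],float); q=np.array(m['orientation'],float)
        Rm=q if q.shape==(3,3) else R.from_euler('xyz',q).as_matrix()
        return K,Rm,o
    s=manip.read_state(); Rt=R.from_euler('xyz',s['eef_rot']).as_matrix()
    T=np.array(m['tool_from_camera'])
    return K,Rt@T[:3,:3],np.array(s['eef_pos'])+Rt@T[:3,3]
def ray(c,rc):
    K,Rm,o=c
    d=np.linalg.inv(K)@np.array([rc[1],rc[0],1.]); d=Rm@np.array([d[0],-d[1],-d[2]]); return o,d
def atz(c,rc,z):
    o,d=ray(c,rc); return o+d*(z-o[2])/d[2]
def tri(c1,p1,c2,p2):
    o1,d1=ray(c1,p1);o2,d2=ray(c2,p2)
    t=np.linalg.lstsq(np.c_[d1,-d2],o2-o1,rcond=None)[0]
    a=o1+t[0]*d1;b=o2+t[1]*d2
    return (a+b)/2,np.linalg.norm(a-b)
def proj(c,p):
    K,Rm,o=c; q=Rm.T@(np.array(p)-o); q=K@np.array([q[0],-q[1],-q[2]]); return q[1]/q[2],q[0]/q[2]
E
python3 - <<'E'
from h import *
print(manip.grip_depth, manip.read_state())
for n in("scene","side","wrist"):
    m=manip.camera_model(n); print(n,{k:np.round(np.array(v),3).tolist() if not isinstance(v,str) else v for k,v in m.items()})
    cv2.imwrite(f"pics/{n}0.png",manip.camera(n)[...,::-1])
    for t in("wide_pin_center","slim_pin_center","wide_holder","pot"):
        print(n,t,[(np.round(r['centre']).tolist(),round(r['score'],2)) for r in manip.find_in(t,n)])
E
```

```text
18.8 {'clock': 0.0, 'joints': array([ 1.13240516e+00,  3.00543938e-01,  1.52159323e+00, -3.68095497e-05,
        1.32068837e+00, -6.65905561e-02]), 'qd': array([-0.00089019, -0.00031547, -0.00019713,  0.0019016 , -0.00075719,
        0.000328  ]), 'effort': array([-1.28942604e-03, -5.31796539e+01, -3.52737772e+01,  7.07698753e-02,
        2.42694304e-02, -1.37886700e-04]), 'eef_pos': array([199.70481293, 512.17613195, 204.84123621]), 'eef_rot': array([ 3.10391239,  1.56956293, -1.98026807]), 'wrist_force': array([-0.75861149,  0.0789356 ,  0.42808324]), 'moment': array([ 0.01445554, -0.00646353, -0.0436788 ]), 'finger_gap': 93.86799859852498}
scene {'intrinsics': [[519.447, 0.0, 321.286], [0.0, 519.447, 182.977], [0.0, 0.0, 1.0]], 'origin': [1137.794, -440.635, 976.081], 'orientation': [0.67, 0.015, 0.947]}
scene wide_pin_center [([236.0, 187.0], 0.65), ([198.0, 269.0], 0.55), ([215.0, 232.0], 0.5)]
scene slim_pin_center [([177.0, 312.0], 0.43)]
scene wide_holder [([233.0, 236.0], 0.6)]
scene pot [([144.0, 392.0], 0.57), ([123.0, 411.0], 0.56)]
side {'intrinsics': [[406.133, 0.0, 308.647], [0.0, 406.133, 197.912], [0.0, 0.0, 1.0]], 'origin': [297.325, -598.068, 500.709], 'orientation': [0.946, -0.006, -0.401]}
side wide_pin_center [([239.0, 316.0], 0.97), ([336.0, 364.0], 0.9), ([263.0, 354.0], 0.89)]
side slim_pin_center [([193.0, 307.0], 0.54)]
side wide_holder [([294.0, 351.0], 0.65)]
side pot [([140.0, 247.0], 0.88), ([156.0, 260.0], 0.63), ([168.0, 295.0], 0.61)]
wrist {'intrinsics': [[310.308, 0.0, 319.713], [0.0, 310.308, 200.49], [0.0, 0.0, 1.0]], 'tool_from_camera': [[0.001, 0.255, -0.967, -179.11], [0.0, 0.967, 0.255, 73.769], [1.0, -0.0, 0.001, -0.454], [0.0, 0.0, 0.0, 1.0]]}
wrist wide_pin_center []
wrist slim_pin_center []
wrist wide_holder []
wrist pot []
```

View pics/scene0.png

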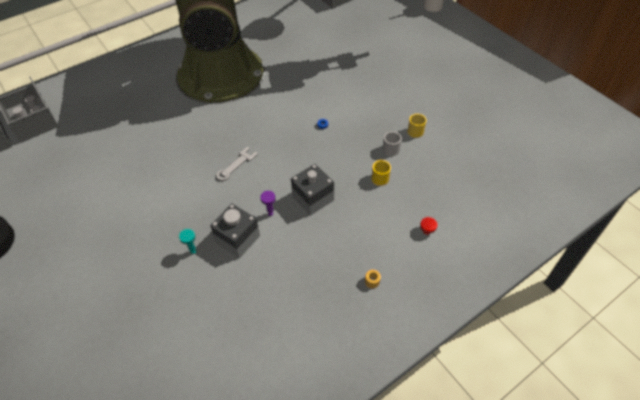

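View pics/side0.png

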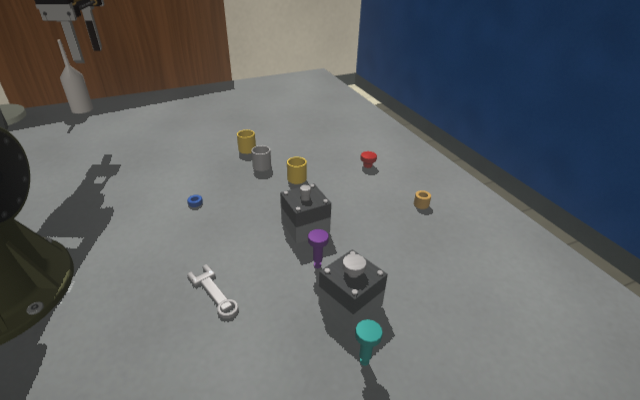

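The scene shows three wide-headed candidates: turquoise (236,187), purple (198,269) and steel (215,232). The steel one stands in a holder, so it fits the description. The narrow steel pin is at (174,312). There are three pots: the grey one at (144,392) is meant, and the yellow ones at (125,417) and (173,381) are look-alikes.

Run:
```python
from h import *
S,D=cam("scene"),cam("side")
out={}
for n,c in(("scene",S),("side",D)):
    manip.camera(n)
    for t in("wide_pin_center","slim_pin_center","wide_holder","pot"):
        for r in manip.outline_of(t,n):
            ys,xs=np.nonzero(r['pixels']); print(n,t,np.round(r['centre'],1),round(r['score'],2),ys.min(),ys.max(),xs.min(),xs.max())
for nm,a,b in(("wide head",(215,232),(263,354)),("slim head",(173.5,312),(190,306)),("pot",(144,392),(158,261.5))):
    print(nm,*[np.round(x,1) for x in tri(S,a,D,b)])
print("wide z86",atz(S,(215.5,232),88),atz(D,(263,354),88)); print("pot z25",atz(S,(144,392),22),atz(D,(158,261.5),22))
a=cv2.imread("pics/scene0.png")[100:270,170:440]; b=cv2.imread("pics/side0.png")[120:290,200:420]
cv2.imwrite("pics/crop.png",np.vstack([cv2.resize(a,(476,300),interpolation=2),cv2.resize(b,(476,300),interpolation=2)]))
```

```text
scene wide_pin_center [198.8 268.9] 0.83 189 215 260 276
scene wide_pin_center [237.  186.5] 0.57 228 253 179 196
scene wide_pin_center [217.6 232.7] 0.48 208 224 224 240
scene slim_pin_center [179.  313.4] 0.51 170 182 308 316
scene wide_holder [229.6 237.7] 0.97 204 256 210 259
scene pot [141.7 392.4] 0.93 131 155 382 402
scene pot [172.4 379.1] 0.83 160 184 372 391
scene pot [124.1 413. ] 0.7 113 137 407 426
scene pot [232.6 235.7] 0.62 204 255 211 259
side wide_pin_center [338.4 362.1] 0.77 319 364 354 381
side wide_pin_center [240.7 316.1] 0.76 229 267 308 327
side wide_pin_center [263.9 355.3] 0.71 253 276 342 365
side slim_pin_center [192.4 302.7] 0.55 185 198 301 309
side wide_holder [292.8 348.9] 0.85 250 329 318 386
side pot [169.2 295.2] 0.91 156 183 287 306
side pot [140.7 247.3] 0.78 129 152 238 255
side pot [157.8 259.2] 0.63 145 170 251 270
wide head [ 519.6 -241.8   89.1] 3.4
slim head [527.4 -43.8  87.6] 5.8
pot [519.7 203.4  20.3] 1.2
wide z86 [ 518.68188407 -240.70299549   88.        ] [ 520.46626827 -242.86013554   88.        ]
pot z25 [520.23779949 202.89499867  22.        ] [518.99096302 199.55577117  22.        ]
```

View pics/crop.png

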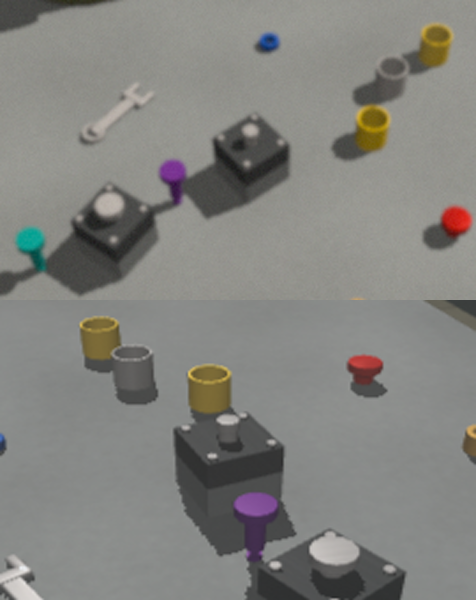

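Confirmed: the steel wide head is near (519,-242), the slim pin near (527,-44) and the steel pot near (519,202). The heights are plausible: head about 88 mm, pot mid about 20 mm. Next I work out the move over.

```bash
cat >> h.py <<'E'
def shift(p):
    s=manip.read_state(); Rt=R.from_euler('xyz',s['eef_rot']).as_matrix()
    print("t",round(s['clock'],2),"pos",np.round(s['eef_pos'],1),"F",np.round(s['wrist_force'],1),"gap",round(s['finger_gap'],1)); print("axes",np.round(Rt,3).tolist())
    print("shift tool mm",np.round(Rt.T@(np.array(p)-s['eef_pos']),1),"q",np.round(s['joints'],2))
E
python3 - <<'E'
from h import *
S,D=cam("scene"),cam("side")
print("turq",tri(S,(235,188),D,(332,369))); print("purple",tri(S,(198,268),D,(239,318)))
shift([519,-242,200])
E
```

```text
turq (array([ 492.46877688, -335.88238574,   64.9801912 ]), np.float64(3.8073781299812866))
purple (array([ 506.69776266, -147.97730304,   61.05452953]), np.float64(1.553348378830943))
t 1.25 pos [199.8 512.4 205.4] F [-0.1 -0.3 -0.5] gap 94.0
axes [[0.0, -0.932, 0.363], [0.0, 0.363, 0.932], [-1.0, -0.0, 0.0]]
shift tool mm [   5.4 -571.5 -586.9] q [ 1.13  0.3   1.52 -0.    1.32 -0.07]
```

>>> step_arm(
  commands=[0,-0.036,-0.037,0,0,0,0.094,0,-0.036,-0.037,0,0,0,0.094,0,-0.036,-0.037,0,0,0,0.094,0,-0.036,-0.037,0,0,0,0.094,0,-0.036,-0.037,0,0,0,0.094],
)

```text
clock: 1.88
eef_pos: [300.7, 273.2, 205.6]
eef_rot: [-0.658, 1.57, 0.541]
wrist_force: [0.5, 0.8, 0.4]
finger_gap: 93.9
```

>>> step_arm(
  commands=[0,-0.036,-0.037,0,0,0,0.094,0,-0.036,-0.037,0,0,0,0.094,0,-0.036,-0.037,0,0,0,0.094,0,-0.036,-0.037,0,0,0,0.094,0,-0.036,-0.037,0,0,0,0.094],
)

```text
clock: 2.5
eef_pos: [401.3, 35.2, 205.7]
eef_rot: [-1.164, 1.57, 0.035]
wrist_force: [0.0, 0.4, 0.1]
finger_gap: 93.6
```

>>> step_arm(
  commands=[0,-0.036,-0.037,0,0,0,0.094,0,-0.036,-0.037,0,0,0,0.094,0,-0.036,-0.037,0,0,0,0.094,0,-0.036,-0.037,0,0,0,0.094,0,-0.036,-0.037,0,0,0,0.094],
)

```text
clock: 3.12
eef_pos: [501.7, -202.6, 205.5]
eef_rot: [-1.538, 1.571, -0.34]
wrist_force: [0.1, 0.9, 1.4]
finger_gap: 93.9
```

Run:
```python
from h import *
shift([519,-242,140]); W=cam("wrist")
im=manip.camera("wrist"); cv2.imwrite("pics/wrist1.png",im[...,::-1])
for t in("wide_pin_center","wide_holder"):
  for r in manip.outline_of(t,"wrist"):
    ys,xs=np.nonzero(r['pixels']); print(t,np.round(r['centre'],1),round(r['score'],2),ys.min(),ys.max(),xs.min(),xs.max(),np.round(atz(W,r['centre'],92 if 'pin' in t else 70),1))
print(proj(W,[519,-242,92]))
```

```text
t 3.12 pos [ 501.7 -202.6  205.5] F [0.1 0.9 1.4] gap 93.9
axes [[0.0, -0.932, 0.363], [-0.0, 0.363, 0.932], [-1.0, -0.0, 0.0]]
shift tool mm [ 65.5 -30.4 -30.4] q [-0.45  0.28  1.55  0.    1.31 -1.65]
wide_pin_center [228.6 289.8] 0.79 210 243 272 305 [ 521.  -242.9   92. ]
wide_pin_center [222.8 203.7] 0.67 206 242 184 223 [ 484.2 -320.4   92. ]
wide_pin_center [179.2 370.4] 0.65 161 193 353 385 [ 502.7 -151.6   92. ]
wide_holder [212.  296.7] 0.73 168 261 246 336 [ 513.1 -233.9   70. ]
(np.float64(226.54561002922858), np.float64(289.8897210994588))
```

View pics/wrist1.png

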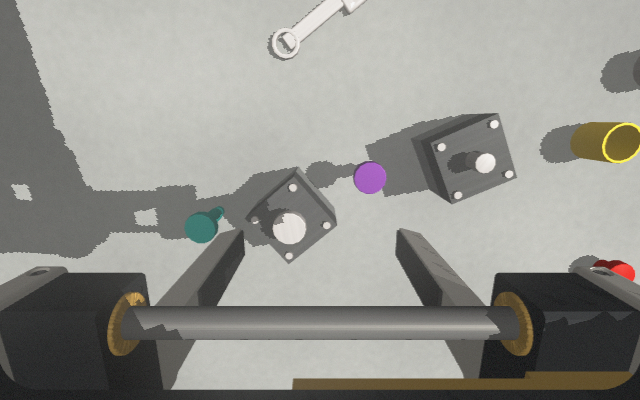

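The wrist view shows the steel wide head at (228,290) in its holder, turquoise at (228,201), purple at (177,370), and the slim pin at (162,485). The head is at (520.5,-242.7). I'll move over it with closed fingers.

>>> step_arm(
  commands=[0.0,-0.016,-0.015,0,0,0,0,0,-0.016,-0.0155,0,0,0,0,0.03,0,0,0,0,0,0,0.03,0,0,0,0,0,0,0,0,0,0,0,0,0],
  squeeze=20,
)

```text
clock: 3.9
eef_pos: [519.1, -239.5, 144.1]
eef_rot: [1.42, 1.567, 2.619]
wrist_force: [-0.5, -0.2, 0.5]
finger_gap: 47.2
```

Run:
```python
from h import *
shift([520.5,-242.7,96]); W=cam("wrist")
im=manip.camera("wrist"); cv2.imwrite("pics/wrist2.png",im[...,::-1])
for r in manip.outline_of("wide_pin_center","wrist"):
    print(np.round(r['centre'],1),round(r['score'],2),np.round(atz(W,r['centre'],92),1))
```

```text
t 3.9 pos [ 519.1 -239.5  144.1] F [-0.5 -0.2  0.5] gap 47.2
axes [[-0.003, -0.932, 0.362], [0.002, 0.362, 0.932], [-1.0, 0.004, 0.001]]
shift tool mm [48.  -2.6 -2.5] q [-0.5   0.41  1.53  0.    1.21 -1.7 ]
[221.  316.7] 0.97 [ 521.5 -243.6   92. ]
[155.8 412.6] 0.85 [ 499.9 -158.6   92. ]
[215.  207.4] 0.66 [ 486.  -321.3   92. ]
```

View pics/wrist2.png

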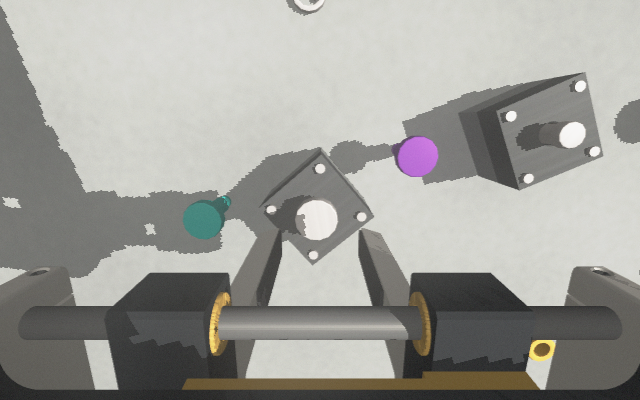

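The head (220,317) is centred between the closing fingers. I'll correct about 3 mm and finish closing, then lower to just above the head.

>>> step_arm(
  commands=[0.0,-0.003,-0.0026,0,0,0,0,0,0,0,0,0,0,0,0,0,0,0,0,0,0,0,0,0,0,0,0,0,0,0,0,0,0,0,0],
)

```text
clock: 4.62
eef_pos: [521.9, -244.4, 145.4]
eef_rot: [1.937, 1.571, 3.136]
wrist_force: [1.0, 0.4, 0.3]
finger_gap: 0.3
```

>>> step_arm(
  commands=[0.02,0,0,0,0,0,0,0.02,0,0,0,0,0,0,0.004,0,0,0,0,0,0,0,0,0,0,0,0,0],
)

```text
clock: 5.12
eef_pos: [522.0, -244.5, 101.8]
eef_rot: [-1.675, 1.571, -0.476]
wrist_force: [0.5, 0.5, 0.2]
finger_gap: 0.3
```

>>> step_arm(
  commands=[0.003,0,0,0,0,0,0,0.003,0,0,0,0,0,0,0.003,0,0,0,0,0,0,0,0,0,0,0,0,0],
)

```text
clock: 5.62
eef_pos: [522.0, -244.5, 92.6]
eef_rot: [-1.677, 1.57, -0.478]
wrist_force: [0.3, -0.2, 1.2]
finger_gap: 0.4
```

>>> step_arm(
  commands=[0.003,0,0,0,0,0,0,0.003,0,0,0,0,0,0,0,0,0,0,0,0,0],
)

```text
clock: 6.0
eef_pos: [522.2, -244.6, 86.9]
eef_rot: [-1.735, 1.57, -0.536]
wrist_force: [-1.1, 0.3, 6.2]
finger_gap: 0.3
```

>>> step_arm(
  commands=[0.0015,0,0,0,0,0,0,0.0015,0,0,0,0,0,0,0,0,0,0,0,0,0],
)

```text
clock: 6.38
eef_pos: [522.1, -244.6, 83.9]
eef_rot: [-1.709, 1.57, -0.51]
wrist_force: [-0.7, -0.0, 5.2]
finger_gap: 0.5
```

>>> step_arm(
  commands=[0.0015,0,0,0,0,0,0,0,0,0,0,0,0,0],
)

```text
clock: 6.62
eef_pos: [522.6, -244.8, 83.1]
eef_rot: [-1.724, 1.568, -0.525]
wrist_force: [-0.4, 0.2, 10.1]
finger_gap: 1.1
```

>>> step_arm(
  commands=[-0.005,0,0,0,0,0,0,-0.01,0,0,0,0,0,0,-0.03,0,0,0,0,0,0,-0.04,0,0,0,0,0,0.06,0,0,0,0,0,0,0.06],
)

```text
clock: 7.25
eef_pos: [522.8, -244.9, 169.9]
eef_rot: [-1.696, 1.566, -0.497]
wrist_force: [-0.4, -0.3, -0.1]
finger_gap: 17.0
```

Run:
```python
from h import *
shift([521,-243,85]); W=cam("wrist");D=cam("side");S=cam("scene")
im=manip.camera("wrist"); cv2.imwrite("pics/wrist3.png",im[...,::-1])
def o(n):
  return [(np.round(r['centre'],1),round(r['score'],2)) for r in manip.outline_of("wide_pin_center",n)]
for c,_ in o("wrist"): print(c,_,np.round(atz(W,c,110),1))
im2=manip.camera("side"); print(o("side")); 
cv2.imwrite("pics/c3.png",np.hstack([im[100:400,170:470,::-1],cv2.resize(im2[150:300,230:430,::-1],(400,300))]))
```

```text
t 7.25 pos [ 522.8 -244.9  169.9] F [-0.4 -0.3 -0.1] gap 17.0
axes [[0.004, -0.932, 0.363], [-0.002, 0.363, 0.932], [-1.0, -0.005, -0.001]]
shift tool mm [84.9  2.7  1.1] q [-0.5   0.39  1.49  0.    1.26 -1.7 ]
[144.9 412.8] 0.94 [ 497.8 -159.9  110. ]
[209.  321.2] 0.83 [ 519.9 -243.2  110. ]
[199.7 218.1] 0.65 [ 482.9 -316.9  110. ]
[(array([257.5, 354.4]), 0.93), (array([337.4, 365.9]), 0.87), (array([240.3, 317.4]), 0.62)]
```

View pics/c3.png

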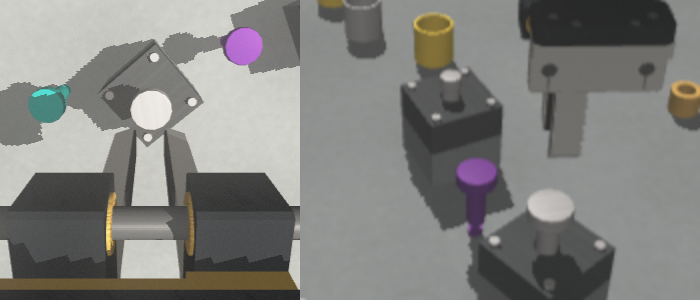

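The pin has sprung up: the side view shows its shaft above the holder. The head is at about (520.5,-243). I open the fingers, centre them, descend and grip.

>>> step_arm(
  commands=[0,0.002,0.001,0,0,0,0.064,0,0,0,0,0,0,0.064,0,0,0,0,0,0,0.064,0,0,0,0,0,0,0.064,0,0,0,0,0,0,0.064],
)

```text
clock: 8.07
eef_pos: [520.4, -242.8, 166.9]
eef_rot: [1.298, 1.571, 2.497]
wrist_force: [-0.1, -0.6, -0.5]
finger_gap: 63.9
```

>>> step_arm(
  commands=[0.03,0,0,0,0,0,0.064,0.03,0,0,0,0,0,0.064,0.015,0,0,0,0,0,0.064,0.009,0,0,0,0,0,0.064,0,0,0,0,0,0,0.064],
)

```text
clock: 8.7
eef_pos: [520.5, -242.8, 83.1]
eef_rot: [-1.309, 1.571, -0.11]
wrist_force: [-0.6, -0.1, 0.2]
finger_gap: 63.9
```

>>> step_arm(
  commands=[0,0,0,0,0,0,0,0,0,0,0,0,0,0,0,0,0,0,0,0,0,0,0,0,0,0,0,0,0,0,0,0,0,0,0],
  squeeze=25,
)

```text
clock: 9.32
eef_pos: [520.5, -242.8, 83.2]
eef_rot: [-1.697, 1.57, -0.498]
wrist_force: [0.2, 1.4, 2.6]
finger_gap: 33.0
```

>>> step_arm(
  commands=[0,0,0,0,0,0,0,-0.004,0,0,0,0,0,0,-0.008,0,0,0,0,0,0,-0.012,0,0,0,0,0,0,-0.016,0,0,0,0,0,0],
)

```text
clock: 9.95
eef_pos: [520.3, -242.7, 124.0]
eef_rot: [1.116, 1.571, 2.315]
wrist_force: [-0.4, -0.5, -2.0]
finger_gap: 33.6
```

>>> step_arm(
  commands=[-0.02,0,0,0,0,0,0,-0.02,0,0,0,0,0,0,-0.02,0,0,0,0,0,0,-0.02,0,0,0,0,0,0,0,0,0,0,0,0,0],
)

```text
clock: 10.58
eef_pos: [520.9, -243.0, 205.0]
eef_rot: [-1.701, 1.567, -0.502]
wrist_force: [-0.5, 0.4, -1.2]
finger_gap: 33.1
```

Run:
```python
from h import *
shift([519,202,203])
im=manip.camera("wrist"); im2=manip.camera("side")
cv2.imwrite("pics/c4.png",np.hstack([im[100:400,170:470,::-1],cv2.resize(im2[100:300,200:467,::-1],(400,300))]))
```

```text
t 10.57 pos [ 520.9 -243.   205. ] F [-0.5  0.4 -1.2] gap 33.1
axes [[0.003, -0.932, 0.363], [-0.002, 0.363, 0.932], [-1.0, -0.003, -0.0]]
shift tool mm [  1.3 163.4 413.9] q [-0.5   0.35  1.45 -0.    1.33 -1.7 ]
```

View pics/c4.png

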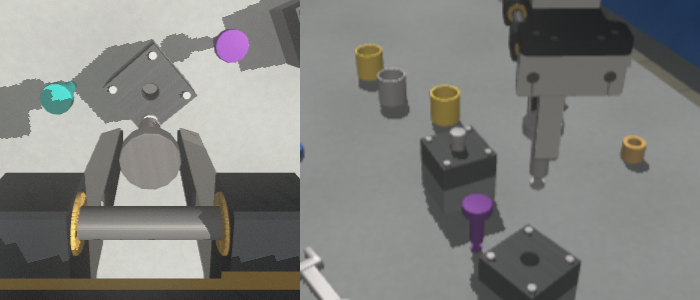

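The pin is held upright at the head, its foot is out, and the bore is empty. The slim pin is undisturbed. I carry the pin to the pot.

>>> step_arm(
  commands=[0,0.006,0.014,0,0,0,0,0,0.012,0.03,0,0,0,0,0,0.012,0.03,0,0,0,0,0,0.012,0.03,0,0,0,0,0,0.012,0.03,0,0,0,0],
)

```text
clock: 11.3
eef_pos: [518.2, -96.3, 202.3]
eef_rot: [1.598, 1.57, 2.797]
wrist_force: [-0.2, -0.6, -1.9]
finger_gap: 33.5
```

>>> step_arm(
  commands=[0,0.012,0.03,0,0,0,0,0,0.012,0.03,0,0,0,0,0,0.012,0.03,0,0,0,0,0,0.012,0.03,0,0,0,0,0,0.012,0.03,0,0,0,0],
)

```text
clock: 11.92
eef_pos: [516.5, 65.1, 202.4]
eef_rot: [1.939, 1.57, 3.138]
wrist_force: [1.4, -1.1, -1.9]
finger_gap: 33.3
```

>>> step_arm(
  commands=[0,0.012,0.03,0,0,0,0,0,0.012,0.03,0,0,0,0,0,0.012,0.03,0,0,0,0,0,0.01,0.025,0,0,0,0,0,0.006,0.015,0,0,0,0],
)

```text
clock: 12.55
eef_pos: [515.3, 204.8, 202.4]
eef_rot: [2.155, 1.57, -2.928]
wrist_force: [0.2, 0.1, -2.0]
finger_gap: 33.5
```

>>> step_arm(
  commands=[0,0,0,0,0,0,0,0,0,0,0,0,0,0],
)

```text
clock: 12.8
eef_pos: [516.0, 202.6, 202.8]
eef_rot: [2.723, 1.57, -2.362]
wrist_force: [0.7, -0.3, -1.8]
finger_gap: 33.7
```

Run:
```python
from h import *
shift([519,202,203]); W=cam("wrist")
im=manip.camera("wrist"); cv2.imwrite("pics/w5.png",im[...,::-1])
for r in manip.outline_of("pot","wrist"):
    ys,xs=np.nonzero(r['pixels']); print(np.round(r['centre'],1),round(r['score'],2),ys.min(),ys.max(),xs.min(),xs.max(),np.round(atz(W,r['centre'],45),1))
print(proj(W,[519,202,45]))
```

```text
t 12.8 pos [516.  202.6 202.8] F [ 0.7 -0.3 -1.8] gap 33.7
axes [[-0.0, -0.932, 0.364], [-0.0, 0.364, 0.932], [-1.0, 0.0, -0.0]]
shift tool mm [-0.2 -3.   0.5] q [ 0.31  0.31  1.51 -0.    1.32 -0.89]
[187.2 318.8] 0.85 165 208 300 338 [515.3 201.   45. ]
[243.8 262.7] 0.82 229 260 256 275 [554.4 115.5  45. ]
[146.7 390.1] 0.76 130 171 369 414 [501.7 288.5  45. ]
(np.float64(189.92961954268893), np.float64(320.8447287898472))
```

View pics/w5.png

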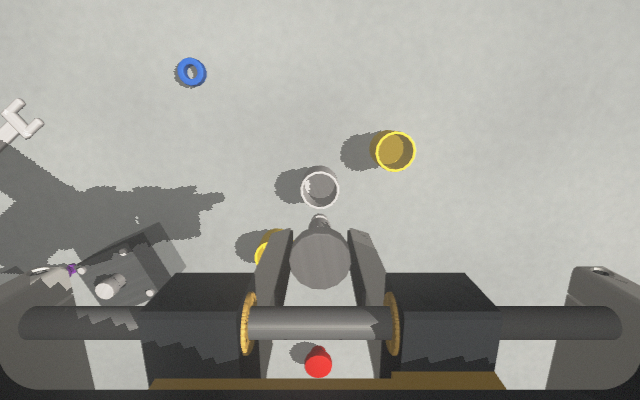

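The steel rim is at (190,320), which matches the prediction for (518.6,201.5). I correct 2.8 mm and descend.

>>> step_arm(
  commands=[0.015,-0.0028,0,0,0,0,0,0.03,0,0,0,0,0,0,0.03,0,0,0,0,0,0,0.02,0,0,0,0,0,0,0.01,0,0,0,0,0,0],
)

```text
clock: 13.52
eef_pos: [518.2, 201.7, 96.1]
eef_rot: [2.263, 1.569, -2.821]
wrist_force: [0.4, 0.1, -1.3]
finger_gap: 33.4
```

Run:
```python
from h import *
shift([518.6,201.5,50])
im=manip.camera("scene"); im2=manip.camera("side"); im3=manip.camera("wrist")
cv2.imwrite("pics/c6.png",np.hstack([cv2.resize(im[80:180,340:440,::-1],(260,260)),cv2.resize(im2[90:190,210:310,::-1],(260,260)),cv2.resize(im3[100:300,220:420,::-1],(260,260))]))
```

```text
t 13.53 pos [518.2 201.7  96.1] F [ 0.4  0.1 -1.3] gap 33.4
axes [[-0.002, -0.931, 0.364], [-0.001, 0.364, 0.931], [-1.0, 0.002, -0.001]]
shift tool mm [46.1 -0.5  0. ] q [ 0.31  0.43  1.62 -0.    1.1  -0.89]
```

View pics/c6.png

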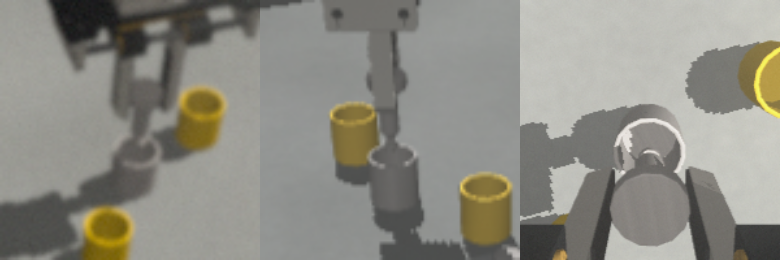

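The foot is above the mouth of the steel pot in all three views. I lower it in small steps while watching the force.

>>> step_arm(
  commands=[0.005,0,0,0,0,0,0,0.006,0,0,0,0,0,0,0.006,0,0,0,0,0,0,0,0,0,0,0,0,0],
)

```text
clock: 14.18
eef_pos: [518.5, 202.2, 80.4]
eef_rot: [2.231, 1.57, -2.854]
wrist_force: [-0.8, 0.3, -1.3]
finger_gap: 33.4
```

>>> step_arm(
  commands=[0.006,0,0,0,0,0,0,0.006,0,0,0,0,0,0,0.006,0,0,0,0,0,0,0.004,0,0,0,0,0,0],
)

```text
clock: 14.68
eef_pos: [518.6, 202.2, 58.4]
eef_rot: [2.308, 1.57, -2.776]
wrist_force: [-0.4, -0.6, -0.5]
finger_gap: 33.2
```

>>> step_arm(
  commands=[0.002,0,0,0,0,0,0,0.001,0,0,0,0,0,0,0,0,0,0,0,0,0],
)

```text
clock: 15.05
eef_pos: [518.8, 202.3, 56.0]
eef_rot: [-1.115, 1.571, 0.084]
wrist_force: [-0.1, -0.6, -0.3]
finger_gap: 33.3
```

>>> step_arm(
  commands=[0.002,0,0,0,0,0,0,0.002,0,0,0,0,0,0,0,0,0,0,0,0,0],
)

```text
clock: 15.42
eef_pos: [518.7, 202.2, 51.8]
eef_rot: [2.299, 1.571, -2.786]
wrist_force: [-0.8, -0.3, -2.0]
finger_gap: 33.2
```

>>> step_arm(
  commands=[0.001,0,0,0,0,0,0,0.001,0,0,0,0,0,0,0,0,0,0,0,0,0],
)

```text
clock: 15.8
eef_pos: [518.7, 202.3, 49.9]
eef_rot: [2.421, 1.571, -2.663]
wrist_force: [-0.8, 0.7, -1.3]
finger_gap: 33.2
```

>>> step_arm(
  commands=[0,0,0,0,0,0,0.094,0,0,0,0,0,0,0.094,0,0,0,0,0,0,0.094,0,0,0,0,0,0,0.094,0,0,0,0,0,0,0.094],
)

```text
clock: 16.42
eef_pos: [518.7, 202.2, 49.9]
eef_rot: [2.759, 1.571, -2.326]
wrist_force: [0.7, 0.0, -0.4]
finger_gap: 80.0
```

>>> step_arm(
  commands=[0,0,0,0,0,0,0.094,0,0,0,0,0,0,0.094,-0.005,0,0,0,0,0,0.094,-0.01,0,0,0,0,0,0.094,-0.015,0,0,0,0,0,0.094],
)

```text
clock: 17.05
eef_pos: [518.7, 202.3, 80.9]
eef_rot: [2.195, 1.571, -2.889]
wrist_force: [0.3, 0.3, 0.5]
finger_gap: 93.9
```

>>> step_arm(
  commands=[-0.04,0,0,0,0,0,0.094,-0.04,0,0,0,0,0,0.094,-0.04,0,0,0,0,0,0.094,-0.02,0,0,0,0,0,0.094,0,0,0,0,0,0,0.094],
)

```text
clock: 17.68
eef_pos: [519.2, 202.4, 222.1]
eef_rot: [-0.904, 1.567, 0.295]
wrist_force: [-0.2, -1.0, -1.0]
finger_gap: 94.0
```

Run:
```python
from h import *
shift([518.6,201.5,200])
im=manip.camera("scene"); im2=manip.camera("side")
S,D=cam("scene"),cam("side")
def o(n): return [(np.round(r['centre'],1),round(r['score'],2)) for r in manip.outline_of("wide_pin_center",n)]
print(o("scene"),o("side"))
im3=manip.camera("wrist")
cv2.imwrite("pics/c7.png",np.hstack([cv2.resize(im[100:240,280:420,::-1],(260,260)),cv2.resize(im2[100:240,210:350,::-1],(260,260)),cv2.resize(im3[100:300,220:420,::-1],(260,260))]))
```

```text
t 17.68 pos [519.2 202.4 222.1] F [-0.2 -1.  -1. ] gap 94.0
axes [[0.003, -0.932, 0.363], [0.001, 0.363, 0.932], [-1.0, -0.003, 0.002]]
shift tool mm [22.1  0.3 -1.1] q [ 0.31  0.3   1.48 -0.    1.36 -0.89]
[(array([199.6, 270.6]), 0.71), (array([239. , 187.9]), 0.64), (array([132. , 392.6]), 0.56)] [(array([241.6, 316.1]), 0.84), (array([336.1, 365.5]), 0.84), (array([140.1, 260.3]), 0.63)]
```

View pics/c7.png

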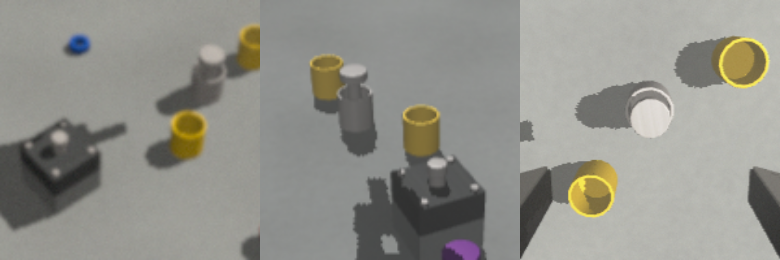

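The pin stands head up in the steel pot. The gripper is clear of it, and the slim pin is as it was. Handing in.

>>> step_arm(
  commands=[0,0,0,0,0,0,0.094,0,0,0,0,0,0,0.094,0,0,0,0,0,0,0.094],
)

```text
clock: 18.3
eef_pos: [518.7, 202.3, 219.8]
eef_rot: [2.259, 1.571, -2.825]
wrist_force: [-0.3, -0.4, -0.7]
finger_gap: 93.7
```

Run:
```python
from h import *
S,D=cam("scene"),cam("side")
print("slim",proj(S,[527.4,-43.8,87.6]),"head tri",tri(S,(129,393),D,(139,260)))
print(manip.sign_off())
```

```text
slim (np.float64(174.76491088458778), np.float64(311.6607475791556)) head tri (array([518.18988655, 201.52682101,  71.95097115]), np.float64(3.1913914117904345))
the job is handed in; nothing more can be done
None
```

The wide-headed steel pin now stands head up in the steel pot, released, and the job was handed in at about 18 s. Hand-in gives no verdict, so this rests on my own checks.

- **Press and release:** I pressed the pin about 9 mm down with closed fingers, at about 10 N at the end. The side view then showed it sprung up in its bore.
- **Carrying and placing:** I gripped it by the head, drew it out, carried it over at a safe height and let go with the foot about 2 mm above the pot floor.
- **Final position:** The head measures (518, 202, 72) mm from two cameras (rays 3 mm apart), against a pot axis near (519, 202). A head centre about 69 mm up is what a pin on the pot floor should show. It looks upright, not leaning on the rim.
- **Robot clear:** The open gripper is about 150 mm above the pin, and the wrist force is near zero.
- **Narrow-headed pin:** It was never touched and looks unmoved in the last pictures, but I did not re-measure its position.

No check failed or disagreed.

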